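# Hold a stepped foam blank against a spring pad for screwing

## Robot

A 6-joint arm with a two-finger parallel gripper is mounted at the origin on the work surface. World frame = base frame: x ahead of the robot, y to its left, z up, the work surface at z = 0. Lengths are in m, angles in rad, forces in N, time in s.
With the tool pointing down it reaches from about 0.375 to 0.975 m from the base axis. Payload 3.8 kg.
Tool frame: the origin (TCP) lies midway between the tips of the shut fingers; the grasp point (between the pads) lies 19 mm behind it; z points along the fingers, y is the line along which they close (so a half turn about z gives the same grasp; the last joint's range is limited). The gripper opens to 85 mm and grips with 20 to 120 N. Pads are 22 mm wide; open, the fingers measure 114 mm over their backs; the gripper's body (76 mm by 85 mm) begins 54 mm behind the grasp point. The pads swing forward as they close: fully open they stand 13 mm farther back than shut.
Start: joints at [1.233, 0.264, 1.604, -0, 1.274, -0.037], TCP at [0.2, 0.645, 0.231] pointing down, gripper open.
Joint ranges: [-2.63, 2.63], [-0.94, 2.18], [0.31, 2.57], [-1.31, 4.45], [0, 2.66], [-2.55, 2.55]. Speed limits (rad/s): [2.57, 2.57, 3.14, 3.14, 3.14, 3.14].

## Interface

Orientations are given as a rotation vector (axis times angle).
In Python, from workcell import bot, read_camera, camera_info, ticket gives the robot as it stands.
- The arm moves only by the tool servo_tool, never from a script. Its argument "targets" is a list of rows, each an object of numbers: "hand": the closure, from -1 (fully open) to 1 (shut); "x", "y", "z": the shift along the tool's x, y, z as a fraction of full scale; "roll": the turn about the tool's z as a fraction of full scale. In form: [{"hand": .., "x": .., "y": .., "z": .., "roll": ..}, ...]. A call has 1 to 10 rows; each row is the pose to reach, as a shift and turn from the pose commanded when the call began, along the tool's axes at that moment, turning the shorter way round; what a row does not reach only later rows make up. Full scale, the value 1, is 50 cm for a shift and 180 degrees for a turn. A row lasts 1/12 s, in which the tool goes at most 41.7 mm and 7.16 degrees, less where a joint would pass 70% of its speed; a pose out of reach is approached as far as the arm can. A call with a number of a shift or a turn outside -1 to 1 is refused whole. A call with a gripper value outside its range is refused whole. The fingers move at their own pace and stop on an object; "grip_force" is the grip in N (left out, the last holds). Time passes only in rows, so rows that repeat a pose let the fingers close. It gives the time, the measured TCP pose, the force, the opening and the grip force at its end, in the units of the state.
- bot.read_state(): the state, without advancing time (a new reading comes with each control period).
- read_camera(name): name is "scene" or "top"; returns the picture (480x640x3 uint8, red, green, blue); there is no depth.
- camera_info(name): a dict with "fx", "fy", "cx", "cy" (pixels), "eye" and "orientation" of the camera in the world. Camera axes: x right, y down, z forward; pixel columns grow to the right and rows downward; lengths in m; the calibration is good to about 2 mm. A picture is of the moment at which its call begins. camera_info takes no time and is no camera call.
- ticket.finish_job(): hands the job in; it is judged then, once.
The state is a dict: "time": time; "q": joint angles; "joint_vel": joint speeds; "joint_torque": joint torques, N m; "tool_pos": TCP position; "tcp_rot": TCP orientation; "wrist_force": force on the tool from outside, world axes, zero at the start; "torque": the same for the moment, N m; "width": opening from 0.0 (shut) to 1.0 (fully open); "grip_force": force on a finger pad.
Only numpy, scipy, OpenCV 4.12 (cv2) and the standard library are available. Lean on these libraries where they do the work, as an engineer would, in place of code of your own. Each camera call takes 0.05 s, during which the arm holds its last target. There are 200 camera calls.

## Task

Be my third hand: take the stepped foam blank (tall at one end, low at the other), lay it flat on the jig's board with its tall end squarely facing the sliding pad and centred on the screw hole, and push it lengthwise into the pad until the pad's front face stands between the two black lines on the board, a steady push of about 10 N; never shove the pad to the end of its travel. Keep that push for at least two seconds and finish while still holding the blank there, do not let go, so that I can drive the screw through the pad. Leave the other foam blocks, the glue bottle and the screwdriver where they are.

Things in the scene. Friction and masses are not known exactly. Their poses are not given: they have to be found in the camera images.
- blank: Stepped blank of cream foam, loose, 60 to 110 g, upright on the bench. Footprint 110 (x) by 50 mm (y); its +x half is 60 mm tall, its -x half 30 mm. Origin: centre of its underside, z up. Grip it across its 50 mm width by the tall half. Two other foam blocks of the same footprint and colour lie about; the three share three places, each yawed up to 70 degrees either way.
- tall_face (a point): Centre of the blank's tall end face: 55 mm along the blank's +x from its origin and 30 mm above its underside.
- jig: Plywood jig fixed to the bench. Board x -130 to +170 mm, 130 mm wide (y), top 12 mm above the origin, which lies at bench level on its centre line. The blank goes on the flat area at x below +30 mm and is pushed along the jig's +x (within 25 degrees of world +x). Behind the pad stand two guide posts (x +100 to +125 mm, 74 mm above the bench, at y -29 and +29 mm).
- pad: Upright plywood pad on the jig, 80 mm wide (y), 15 mm thick, top 83 mm above the bench; slides along the jig's +x on spring guide rods. Origin: its front face, bottom centre, level with the board's top; axes as the jig's. At rest at jig x = +30 mm; travel 40 mm to a hard stop. Springs: no preload, 0.4 N per mm, so 10 N at 25 mm in; it springs back when let go.
- pad_hole (a point): Mouth of the screw hole (dark, 10 mm) in the pad's front face: on its centre line, 30 mm above the board's top; moves with the pad. The blank's tall_face point belongs here.
- line_mid (a point): Fixed point on the board top, on the centre line, at jig x = +55 mm: midway between the two thin black lines at jig x = +50 and +60 mm. The lines are drawn across both edge strips of the board, 43 to 62 mm off the centre line. The front face of the pad must stand between them.
- plain_block: Bystander: plain foam block 110 x 50 x 60 mm, origin at the centre of its underside. Leave alone.
- ridge_block: Bystander: foam block 110 x 50 mm, 30 mm tall with a ridge to 60 mm in the middle 40 mm of its length, origin at the centre of its underside. Leave alone.
- glue_bottle: Bystander: white glue bottle, 48 mm diameter, 130 mm tall, standing; origin at the centre of its underside. Leave alone.
- screwdriver: Bystander: screwdriver about 190 mm long lying on the bench to the left of the jig, along its own x. Leave alone.
Mind the look-alikes: they are no part of the job. Leave any pink or turquoise look-alike of the blank alone.

How it is judged:
On the way:
1. the blank is pressed against the pad, in place, with a push inside the band for 2 s on end (contact force between blank and pad between 7.5 and 12.5 N and distance between tall_face and pad_hole below 0.01 m and angle between the x axis of blank and the x axis of jig, either way round below 0.12 rad and angle between blank's own z axis and vertical below 0.1 rad and z of blank in the frame of jig between 0.008 and 0.018 m and contact force between the fingers and blank above 2 N), for 2 s.
At the end, for the whole second after the job is handed in: Still in the fingers, the blank lies at rest on the board (within 5 mm, upright within 0.1 rad), its tall face centre within 10 mm of the screw hole, square within 0.12 rad, pressing the pad with 7.5 to 12.5 N (all of step 1 and linear speed of blank below 0.01 m/s); the arm keeps its last pose, push and grip.
It fails at once if the pad is pushed hard against its stop (over 20 N) (contact force between blank and pad above 20 N).
It fails at once if a bystander is moved by more than 30 mm (distance of any of plain_block, ridge_block, glue_bottle, screwdriver from where it was at the start of the episode above 0.03 m).
It also fails if it takes over 45 s, if anything falls off the work surface, if the arm or the gripper's body presses on something with over 40 N, if the wrist force passes 120 N, or if a joint passes its speed limit or range.

## Working session

There is one attempt and no reset: what is moved stays moved. The work goes in short steps, Python scripts to look and compute and a tool call to move; the robot and the scene stay as the last step left them, time stands still between calls to the robot, and variables do not carry over. Pictures are saved under pics/ and viewed, at most 10 in all, crops included, and the job is handed in when it is done.

Besides the shell and the picture viewer there is one more tool, called after "Call:" as a command line: name --argument value ..., lists and objects as JSON in quotes. servo_tool: Moves the arm, as the interface text tells. Its arguments: {"type":"object","properties":{"targets":{"type":"array"},"grip_force":{"type":"number"}},"required":["targets"]}

```bash
mkdir -p pics; ls; python3 - <<'E'
from workcell import bot, read_camera, camera_info
import cv2
for n in("scene","top"):
    cv2.imwrite(f"pics/{n}0.png",read_camera(n)[:,:,::-1]); print(camera_info(n))
print(bot.read_state())
E
```

```text
pics
{'fx': 522.9638356660452, 'fy': 522.9638356660452, 'cx': 317.40824417701873, 'cy': 243.81813914449975, 'eye': array([1.04055119, 0.57291119, 1.00301978]), 'orientation': array([-0.98482445, -2.6058959 ,  0.85594676])}
{'fx': 464.51342984738386, 'fy': 464.51342984738386, 'cx': 322.0556086675175, 'cy': 244.66476263963386, 'eye': array([0.49127798, 0.07159923, 1.10768965]), 'orientation': array([-2.21338128,  2.15332241, -0.0650172 ])}
{'time': 0.1, 'q': array([ 1.23308264e+00,  2.64671823e-01,  1.60528599e+00, -2.58212667e-05,
        1.27369758e+00, -3.69005981e-02]), 'joint_vel': array([-0.00141885, -0.00064272, -0.00176594,  0.00154551, -0.00178204,
        0.00066952]), 'joint_torque': array([ 4.45018513e-04, -5.16709256e+01, -3.68591774e+01, -1.69131813e-04,
        6.27574263e-03,  4.01219120e-05]), 'tool_pos': array([0.19978422, 0.64404143, 0.23006434]), 'tcp_rot': array([-0.47067061, -3.10576922,  0.00319033]), 'wrist_force': array([-0.5357998 , -0.37996758,  0.25865728]), 'torque': array([-1.93823231e-02,  5.63411122e-02,  7.31057568e-06]), 'grip_force': 0.0, 'width': 1.0018411543074477}
```

View pics/top0.png

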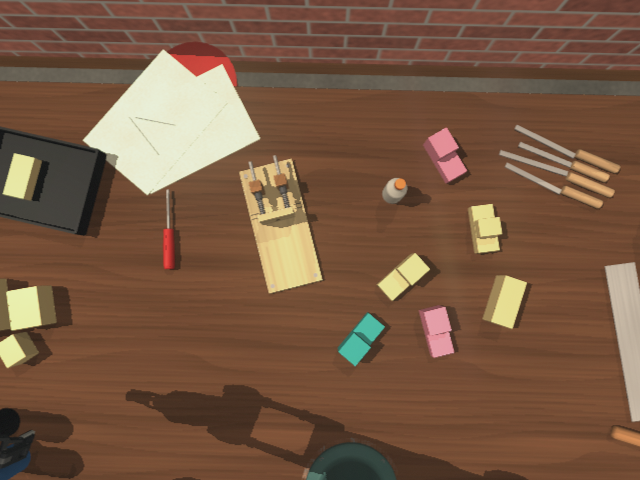

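View pics/scene0.png

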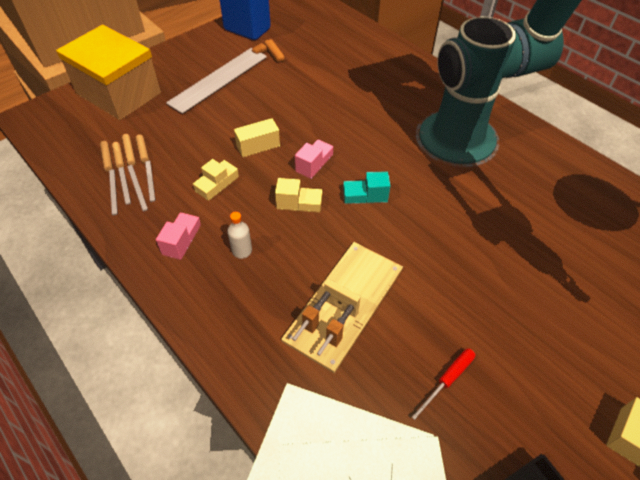

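The top view shows the jig with its pad near (275,205). There are three cream candidates:
- **(404,277):** two steps, so it fits the blank. Its tall half looks to be the upper right one, which matches (288,194) in the scene view.
- **(485,228):** ridge in the middle, so the ridge_block.
- **(505,302):** plain block.

The pink and turquoise ones are look-alikes. I'll confirm with an enlarged crop that shows the masks.

```bash
cat > h.py <<'E'
import numpy as np, cv2
from scipy.spatial.transform import Rotation as R
from workcell import bot, read_camera, camera_info
def ray(n,uv,z):
    c=camera_info(n); uv=np.atleast_2d(uv).astype(float)
    d=np.c_[(uv[:,0]-c['cx'])/c['fx'],(uv[:,1]-c['cy'])/c['fy'],np.ones(len(uv))]@R.from_rotvec(c['orientation']).as_matrix().T
    return c['eye']+d*((z-c['eye'][2])/d[:,2])[:,None]
def proj(n,P):
    c=camera_info(n); p=(np.atleast_2d(P)-c['eye'])@R.from_rotvec(c['orientation']).as_matrix()
    return np.c_[p[:,0]/p[:,2]*c['fx']+c['cx'],p[:,1]/p[:,2]*c['fy']+c['cy']]
E
python3 - <<'E'
from h import *
t=cv2.imread("pics/top0.png"); s=cv2.imread("pics/scene0.png")
a=cv2.resize(t[245:310,370:440],(400,371),interpolation=cv2.INTER_CUBIC)
b=cv2.resize(t[150:300,230:330],(400,600),interpolation=cv2.INTER_CUBIC)
c=cv2.resize(s[165:222,262:335],(400,229),interpolation=cv2.INTER_CUBIC)[:229]
cv2.imwrite("pics/crop.png",np.hstack([np.vstack([a,c]),b]))
hsv=cv2.cvtColor(t,cv2.COLOR_BGR2HSV)
for (x,y) in[(390,286),(413,269),(400,292),(280,270),(270,212)]: print((x,y),hsv[y,x])
E
```

```text
(390, 286) [ 28  87 231]
(413, 269) [ 27  88 231]
(400, 292) [ 27  96 221]
(280, 270) [ 24  94 230]
(270, 212) [ 24  83 230]
```

View pics/crop.png

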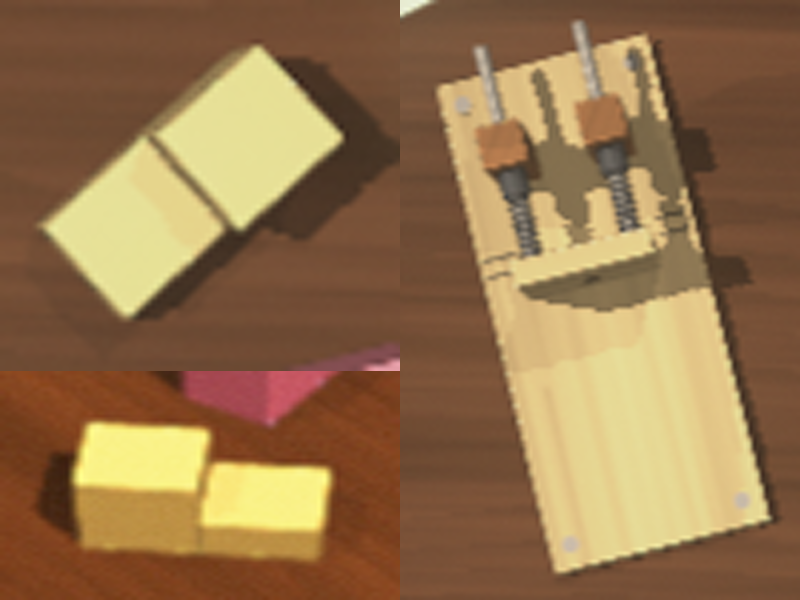

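The crop confirms it: the piece at (404,277) has one step, with the tall half at about (413,269) and the low half at about (391,286). In the jig crop the board, the black lines and the pad with its hole are all clear. Next I'll measure both.

```bash
python3 - <<'E'
from h import *
t=cv2.imread("pics/top0.png"); K=6
def rect(roi,lo,hi,z,seed):
    x0,y0,x1,y1=roi
    big=cv2.resize(t[y0:y1,x0:x1],None,fx=K,fy=K,interpolation=cv2.INTER_CUBIC)
    m=cv2.inRange(cv2.cvtColor(big,cv2.COLOR_BGR2HSV),lo,hi); m=cv2.morphologyEx(m,cv2.MORPH_OPEN,np.ones((9,9)))
    n,l=cv2.connectedComponents(m); k=l[(seed[1]-y0)*K,(seed[0]-x0)*K]
    c=cv2.findContours((l==k).astype(np.uint8),0,cv2.CHAIN_APPROX_NONE)[0]; c=max(c,key=len)[:,0]
    uv=(c+.5)/K-.5+[x0,y0]
    P=ray("top",uv,z)[:,:2]
    r=cv2.minAreaRect((P*1000).astype(np.float32)); print(np.round(r[0],1),np.round(r[1],1),round(r[2],2)); print(np.round(cv2.boxPoints(r),1).tolist())
B=(370,245,440,310)
rect(B,(20,50,195),(40,140,255),.06,(413,269))
rect(B,(20,50,195),(40,140,255),.03,(390,286))
rect((230,150,330,300),(15,60,70),(35,160,255),.012,(280,270))
# check of scene view: project 
for nm,p in(("tall",(413,269)),):
    print(proj("scene",ray("top",p,.06)))
# pad front-edge corners, from crop
pf=np.array([(519,285),(658,250)])-[400,0]; print(ray("top",pf/4+[230,150],.083))
E
```

```text
[ 513.6 -125.8] [49.6 54.6] 42.94
[[476.79998779296875, -122.69999694824219], [514.0, -162.60000610351562], [550.2999877929688, -128.8000030517578], [513.0999755859375, -88.9000015258789]]
[476.2 -85.8] [49.5 54.5] 43.3
[[439.5, -82.9000015258789], [476.8999938964844, -122.5999984741211], [512.9000244140625, -88.5999984741211], [475.5, -49.0]]
[608.5 181.8] [303.7 134.8] 15.94
[[444.0, 204.89999389648438], [481.0, 75.30000305175781], [773.0, 158.6999969482422], [736.0, 288.29998779296875]]
[[287.70091196 185.92250616]]
[[0.60841073 0.22013281 0.083     ]
 [0.63003555 0.14358478 0.083     ]]
```

```bash
python3 - <<'E'
from h import *
c,s=np.cos(np.radians(15.9)),np.sin(np.radians(15.9)); 
J=lambda P:np.round((np.atleast_2d(P)[:,:2]*1000-[608.5-20*c,181.8-20*s])@np.array([[c,-s],[s,c]]),1)
px=lambda *q:(np.array(q,float)-[400,0])/4+[229.6,149.6]
print("corners",J(ray("top",px((555,573),(772,520),(437,87),(648,34)),.012)))
print("padtop corners fr/fr/back",J(ray("top",px((519,285),(658,250),(512,260),(650,232)),.083)))
print("hole",J(ray("top",px((592,278)),.042)))
print("lines",J(ray("top",px((483,262),(515,254),(487,278),(517,270),(664,214),(682,209),(668,231),(685,227)),.012)))
t=cv2.imread("pics/top0.png")[190:230,245:310]; sc=cv2.imread("pics/scene0.png")[235:375,275:410]
a=cv2.resize(t,(780,480),interpolation=cv2.INTER_CUBIC); cv2.imwrite("pics/pad.png",a)
cv2.imwrite("pics/jigs.png",cv2.resize(sc,(540,560),interpolation=cv2.INTER_CUBIC))
E
```

```text
corners [[-128.3   65.3]
 [-129.7  -65.9]
 [ 170.1   64.4]
 [ 169.8  -65.7]]
padtop corners fr/fr/back [[ 31.5  37.5]
 [ 31.3 -42. ]
 [ 46.   38. ]
 [ 42.2 -40.2]]
hole [[31.2  0.2]]
lines [[ 60.9  62.7]
 [ 60.8  43.1]
 [ 51.   62.7]
 [ 51.2  44.3]
 [ 62.1 -48.5]
 [ 62.3 -59.6]
 [ 51.6 -48.3]
 [ 51.4 -58.7]]
```

View pics/pad.png

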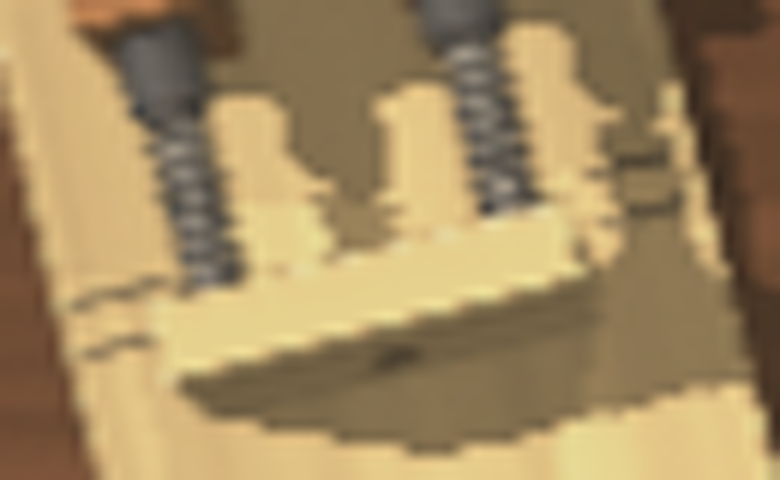

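View pics/jigs.png

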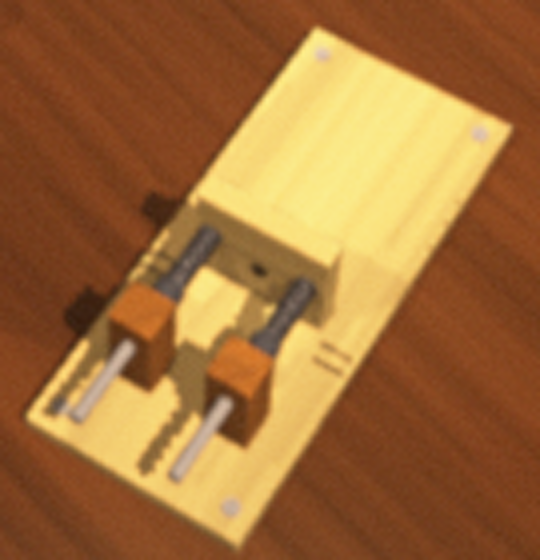

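The pad crop shows the hole at about (400,355) and the two lines to the left at y of about 290 and 345 in the crop. The scene crop shows the same jig from behind. The jig frame measured from board, hole and lines agrees to about 1 mm, with origin (590.2, 176.5) mm and yaw 15.9°. The blank centre is (494.9, -105.8) mm with yaw -46.9°.

```bash
cat >> h.py <<'E'
def plan(pos,yaw):
    """fractions to bring TCP to pos (m) with tool x (or its half turn) at yaw (deg)"""
    s=bot.read_state(); M=R.from_rotvec(s['tcp_rot']).as_matrix(); cur=np.degrees(np.arctan2(M[1,0],M[0,0]))
    d=M.T@(np.array(pos)-s['tool_pos'])
    print("t %.2f pos"%s['time'],np.round(s['tool_pos'],4),"yaw %.2f"%cur,"zaxis",np.round(M[:,2],3),"q1,q6",np.round(s['q'][[0,5]],2),"F",np.round(s['wrist_force'],1),"w %.3f g %.1f"%(s['width'],s['grip_force']))
    dq1=np.arctan2(pos[1],pos[0])-s['q'][0]
    print(" xyz",np.round(d/.5,4))
    for y in(yaw,yaw+180):
        dy=(y-cur+180)%360-180
        print("  yaw change %.1f -> roll %.4f, q6 about %.2f or %.2f"%(dy,-dy/180,s['q'][5]+dq1-np.radians(dy),s['q'][5]-dq1+np.radians(dy)))
E
python3 -c "
from h import *
plan((.5137,-.1259,.15),-46.9)"
```

```text
t 0.10 pos [0.1998 0.644  0.2301] yaw 162.77 zaxis [-0.001 -0.002 -1.   ] q1,q6 [ 1.23 -0.04] F [-0.5 -0.4  0.3] w 1.002 g 0.0
 xyz [-1.0559 -1.2844  0.1627]
  yaw change 150.3 -> roll -0.8352, q6 about -4.13 or 4.06
  yaw change -29.7 -> roll 0.1648, q6 about -0.99 or 0.92
```

Call:
servo_tool --targets '[{"hand":-1,"x":-0.53,"y":-0.64,"z":0,"roll":0.16},{"hand":-1,"x":-0.53,"y":-0.64,"z":0,"roll":0.16},{"hand":-1,"x":-0.53,"y":-0.64,"z":0,"roll":0.16},{"hand":-1,"x":-0.53,"y":-0.64,"z":0,"roll":0.16},{"hand":-1,"x":-0.53,"y":-0.64,"z":0,"roll":0.16},{"hand":-1,"x":-0.53,"y":-0.64,"z":0,"roll":0.16},{"hand":-1,"x":-0.53,"y":-0.64,"z":0,"roll":0.16},{"hand":-1,"x":-0.53,"y":-0.64,"z":0,"roll":0.16},{"hand":-1,"x":-0.53,"y":-0.64,"z":0,"roll":0.16},{"hand":-1,"x":-0.53,"y":-0.64,"z":0,"roll":0.16}]'

```text
time: 0.93
tool_pos: [0.3582, 0.2584, 0.2309]
tcp_rot: [-1.228, -2.892, 0.001]
wrist_force: [-0.1, 0.5, 0.7]
width: 1.002
grip_force: 0.0
```

```bash
python3 -c "
from h import *
plan((.5137,-.1259,.15),-46.9)"
```

```text
t 0.93 pos [0.3582 0.2584 0.2309] yaw 134.00 zaxis [-0. -0. -1.] q1,q6 [ 0.57 -0.2 ] F [-0.1  0.5  0.7] w 1.002 g 0.0
 xyz [-0.769  -0.3101  0.162 ]
  yaw change 179.1 -> roll -0.9950, q6 about -4.13 or 3.74
  yaw change -0.9 -> roll 0.0050, q6 about -0.99 or 0.59
```

Call:
servo_tool --targets '[{"hand":-1,"x":-0.77,"y":-0.31,"z":0,"roll":0.005},{"hand":-1,"x":-0.77,"y":-0.31,"z":0,"roll":0.005},{"hand":-1,"x":-0.77,"y":-0.31,"z":0,"roll":0.005},{"hand":-1,"x":-0.77,"y":-0.31,"z":0,"roll":0.005},{"hand":-1,"x":-0.77,"y":-0.31,"z":0,"roll":0.005},{"hand":-1,"x":-0.77,"y":-0.31,"z":0,"roll":0.005},{"hand":-1,"x":-0.77,"y":-0.31,"z":0,"roll":0.005},{"hand":-1,"x":-0.77,"y":-0.31,"z":0,"roll":0.005},{"hand":-1,"x":-0.77,"y":-0.31,"z":0.1,"roll":0.005},{"hand":-1,"x":-0.77,"y":-0.31,"z":0.16,"roll":0.005}]'

```text
time: 1.77
tool_pos: [0.5103, -0.1094, 0.1801]
tcp_rot: [1.25, 2.872, 0.001]
wrist_force: [0.9, -0.8, -0.6]
width: 1.002
grip_force: 0.0
```

```bash
python3 -c "
from h import *
plan((.5137,-.1259,.013),-46.9)"
```

```text
t 1.77 pos [ 0.5103 -0.1094  0.1801] yaw 132.95 zaxis [ 0.009 -0.003 -1.   ] q1,q6 [-0.26 -1.01] F [ 0.9 -0.8 -0.6] w 1.002 g 0.0
 xyz [-0.026  -0.019   0.3344]
  yaw change -179.9 -> roll 0.9992, q6 about 2.15 or -4.17
  yaw change 0.1 -> roll -0.0008, q6 about -0.99 or -1.02
```

Call:
servo_tool --targets '[{"hand":-1,"x":-0.026,"y":-0.019,"z":0.1,"roll":0},{"hand":-1,"x":-0.026,"y":-0.019,"z":0.1,"roll":0},{"hand":-1,"x":-0.026,"y":-0.019,"z":0.1,"roll":0},{"hand":-1,"x":-0.026,"y":-0.019,"z":0.1,"roll":0}]'

```text
time: 2.1
tool_pos: [0.5076, -0.1208, 0.1266]
tcp_rot: [-1.251, -2.879, -0.0]
wrist_force: [0.6, 0.1, 0.1]
width: 1.0
grip_force: 0.0
```

```bash
python3 -c "
from h import *
plan((.5137,-.1259,.013),-46.9)"
```

```text
t 2.10 pos [ 0.5076 -0.1208  0.1266] yaw 133.05 zaxis [-0.002  0.001 -1.   ] q1,q6 [-0.28 -1.03] F [0.6 0.1 0.1] w 1.000 g 0.0
 xyz [-0.0163  0.002   0.2271]
  yaw change -179.9 -> roll 0.9997, q6 about 2.15 or -4.22
  yaw change 0.1 -> roll -0.0003, q6 about -0.99 or -1.07
```

Call:
servo_tool --targets '[{"hand":-1,"x":-0.016,"y":0.002,"z":0.07,"roll":0},{"hand":-1,"x":-0.016,"y":0.002,"z":0.14,"roll":0},{"hand":-1,"x":-0.016,"y":0.002,"z":0.19,"roll":0},{"hand":-1,"x":-0.016,"y":0.002,"z":0.227,"roll":0},{"hand":-1,"x":-0.016,"y":0.002,"z":0.227,"roll":0},{"hand":-1,"x":-0.016,"y":0.002,"z":0.227,"roll":0}]'

```text
time: 2.6
tool_pos: [0.5156, -0.1257, 0.0149]
tcp_rot: [1.248, 2.882, 0.001]
wrist_force: [-0.2, -0.5, 0.1]
width: 0.999
grip_force: 0.0
```

```bash
python3 -c "
from h import *
plan((.5137,-.1259,.013),-46.9)"
```

```text
t 2.60 pos [ 0.5156 -0.1257  0.0149] yaw 133.16 zaxis [ 0.001 -0.    -1.   ] q1,q6 [-0.29 -1.04] F [-0.2 -0.5  0.1] w 0.999 g 0.0
 xyz [ 0.0022 -0.0031  0.0038]
  yaw change 179.9 -> roll -0.9997, q6 about -4.13 or 2.06
  yaw change -0.1 -> roll 0.0003, q6 about -0.99 or -1.09
```

Call:
servo_tool --targets '[{"hand":1,"x":0.002,"y":-0.003,"z":0,"roll":0},{"hand":1,"x":0.002,"y":-0.003,"z":0,"roll":0},{"hand":1,"x":0.002,"y":-0.003,"z":0,"roll":0},{"hand":1,"x":0.002,"y":-0.003,"z":0,"roll":0},{"hand":1,"x":0.002,"y":-0.003,"z":0,"roll":0},{"hand":1,"x":0.002,"y":-0.003,"z":0,"roll":0},{"hand":1,"x":0.002,"y":-0.003,"z":0,"roll":0},{"hand":1,"x":0.002,"y":-0.003,"z":0,"roll":0}]' --grip_force 50

```text
time: 3.27
tool_pos: [0.5148, -0.1273, 0.0158]
tcp_rot: [1.25, 2.878, 0.001]
wrist_force: [-1.4, 0.3, 7.6]
width: 0.587
grip_force: 52.5
```

```bash
python3 -c "
from h import *
plan((.5137,-.1259,.19),-46.9)"
```

```text
t 3.27 pos [ 0.5148 -0.1273  0.0158] yaw 133.06 zaxis [ 0.004 -0.001 -1.   ] q1,q6 [-0.29 -1.04] F [-1.4  0.3  7.6] w 0.587 g 52.5
 xyz [ 0.0023  0.0011 -0.3484]
  yaw change -180.0 -> roll 0.9998, q6 about 2.15 or -4.23
  yaw change 0.0 -> roll -0.0002, q6 about -0.99 or -1.09
```

The opening of 0.587 × 85 mm is 50 mm, so the blank's width is in the fingers. I'll lift.

Call:
servo_tool --targets '[{"hand":1,"x":0,"y":0,"z":-0.05,"roll":0},{"hand":1,"x":0,"y":0,"z":-0.11,"roll":0},{"hand":1,"x":0,"y":0,"z":-0.18,"roll":0},{"hand":1,"x":0,"y":0,"z":-0.25,"roll":0},{"hand":1,"x":0,"y":0,"z":-0.32,"roll":0},{"hand":1,"x":0,"y":0,"z":-0.35,"roll":0},{"hand":1,"x":0,"y":0,"z":-0.35,"roll":0},{"hand":1,"x":0,"y":0,"z":-0.35,"roll":0}]'

```text
time: 3.93
tool_pos: [0.5135, -0.1271, 0.1899]
tcp_rot: [1.25, 2.878, 0.001]
wrist_force: [-0.4, 0.2, -1.7]
width: 0.578
grip_force: 52.1
```

```bash
python3 - <<'E'
from h import *
O=np.array([.5902,.1765]);u=np.array([np.cos(np.radians(15.9)),np.sin(np.radians(15.9))])
off=np.dot([.5148-.4949,-.1273+.1058],[np.cos(np.radians(-46.9)),np.sin(np.radians(-46.9))]); print("tcp along blank",off)
# tall face at jig x=+10 first -> blank centre at -45
p=O+u*(.010-.055+off); print(p); plan((*p,.19),15.9)
cv2.imwrite("pics/lift.png",read_camera("scene")[60:330,150:480,::-1])
E
```

```text
tcp along blank 0.029295637043594093
[0.57509647 0.17219764]
t 3.93 pos [ 0.5135 -0.1271  0.1899] yaw 133.06 zaxis [ 0.003 -0.001 -1.   ] q1,q6 [-0.29 -1.04] F [-0.4  0.2 -1.7] w 0.578 g 52.1
 xyz [ 3.533e-01  4.986e-01 -3.000e-04]
  yaw change -117.2 -> roll 0.6509, q6 about 1.58 or -3.67
  yaw change 62.8 -> roll -0.3491, q6 about -1.56 or -0.53
```

View pics/lift.png

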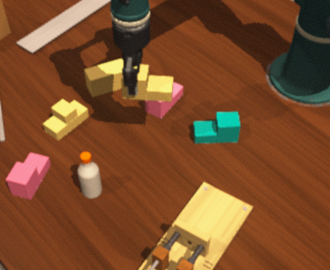

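The blank is held by its tall half, level and clear of the bench. In this crop the gripper is at about (130,70). I'll carry it over to the jig.

Call:
servo_tool --targets '[{"hand":1,"x":0.03,"y":0.04,"z":0,"roll":-0.035},{"hand":1,"x":0.07,"y":0.1,"z":0,"roll":-0.07},{"hand":1,"x":0.11,"y":0.155,"z":0,"roll":-0.11},{"hand":1,"x":0.15,"y":0.215,"z":0,"roll":-0.15},{"hand":1,"x":0.19,"y":0.275,"z":0,"roll":-0.19},{"hand":1,"x":0.23,"y":0.33,"z":0,"roll":-0.23},{"hand":1,"x":0.27,"y":0.39,"z":0,"roll":-0.27},{"hand":1,"x":0.31,"y":0.44,"z":0,"roll":-0.3},{"hand":1,"x":0.34,"y":0.48,"z":0,"roll":-0.33},{"hand":1,"x":0.353,"y":0.499,"z":0,"roll":-0.349}]'

```text
time: 4.82
tool_pos: [0.5728, 0.1754, 0.185]
tcp_rot: [0.444, -3.105, -0.001]
wrist_force: [0.5, -0.2, -0.5]
width: 0.581
grip_force: 52.0
```

Call:
servo_tool --targets '[{"hand":1,"x":0,"y":0,"z":0,"roll":0},{"hand":1,"x":0,"y":0,"z":0,"roll":0},{"hand":1,"x":0,"y":0,"z":0,"roll":0}]'

```text
time: 5.07
tool_pos: [0.5732, 0.1715, 0.1863]
tcp_rot: [0.431, -3.108, 0.001]
wrist_force: [1.2, 0.5, -0.9]
width: 0.58
grip_force: 52.0
```

```bash
python3 - <<'E'
from h import *
plan((.5751,.1722,.05),15.9)
E
```

```text
t 5.07 pos [0.5732 0.1715 0.1863] yaw -164.20 zaxis [-0.004 -0.001 -1.   ] q1,q6 [ 0.25 -1.6 ] F [ 1.2  0.5 -0.9] w 0.580 g 52.0
 xyz [-0.005   0.0004  0.2727]
  yaw change -179.9 -> roll 0.9994, q6 about 1.58 or -4.78
  yaw change 0.1 -> roll -0.0006, q6 about -1.56 or -1.64
```

Call:
servo_tool --targets '[{"hand":1,"x":0,"y":0,"z":0.06,"roll":0},{"hand":1,"x":0,"y":0,"z":0.13,"roll":0},{"hand":1,"x":0,"y":0,"z":0.2,"roll":0},{"hand":1,"x":0,"y":0,"z":0.25,"roll":0},{"hand":1,"x":0,"y":0,"z":0.272,"roll":0},{"hand":1,"x":0,"y":0,"z":0.272,"roll":0},{"hand":1,"x":0,"y":0,"z":0.272,"roll":0}]'

```text
time: 5.65
tool_pos: [0.5744, 0.1716, 0.0524]
tcp_rot: [0.432, -3.111, 0.0]
wrist_force: [-0.2, -0.4, -0.8]
width: 0.583
grip_force: 52.1
```

```bash
python3 - <<'E'
from h import *
plan((.5751,.1722,.0285),15.9)
t=read_camera("top")[:,:,::-1]; cv2.imwrite("pics/t2.png",cv2.resize(t[150:300,215:335],(480,600),interpolation=cv2.INTER_CUBIC))
E
```

```text
t 5.65 pos [0.5744 0.1716 0.0524] yaw -164.21 zaxis [-0.001 -0.    -1.   ] q1,q6 [ 0.25 -1.6 ] F [-0.2 -0.4 -0.8] w 0.583 g 52.1
 xyz [-0.0016  0.0008  0.0477]
  yaw change -179.9 -> roll 0.9994, q6 about 1.58 or -4.78
  yaw change 0.1 -> roll -0.0006, q6 about -1.56 or -1.64
```

View pics/t2.png

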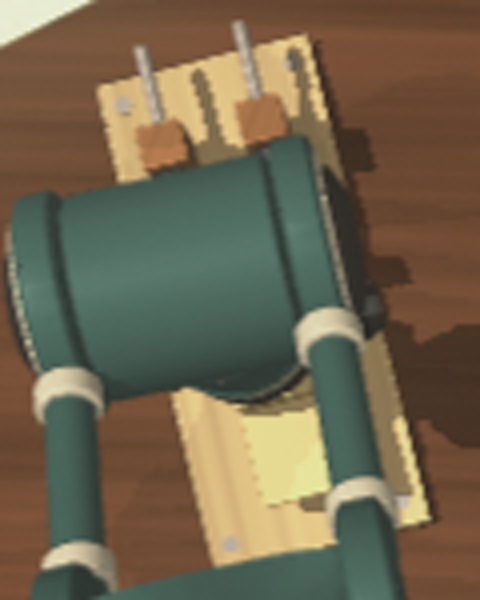

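The arm hides most of the blank. Its low end is visible, with the corner near (266,508) in the crop, square to the board. I'll lower it gently.

Call:
servo_tool --targets '[{"hand":1,"x":0,"y":0,"z":0.015,"roll":0},{"hand":1,"x":0,"y":0,"z":0.027,"roll":0},{"hand":1,"x":0,"y":0,"z":0.036,"roll":0},{"hand":1,"x":0,"y":0,"z":0.042,"roll":0},{"hand":1,"x":0,"y":0,"z":0.047,"roll":0},{"hand":1,"x":0,"y":0,"z":0.047,"roll":0},{"hand":1,"x":0,"y":0,"z":0.047,"roll":0}]'

```text
time: 6.28
tool_pos: [0.5743, 0.1725, 0.0287]
tcp_rot: [0.434, -3.111, 0.0]
wrist_force: [-0.1, 0.8, -1.1]
width: 0.579
grip_force: 52.1
```

```bash
cat >> h.py <<'E'
A=np.radians(15.9); Uj=np.array([[np.cos(A),-np.sin(A)],[np.sin(A),np.cos(A)]])
def jig(P): return np.round((np.atleast_2d(P)[:,:2]-[.5902,.1765])@Uj*1000,1)
E
python3 - <<'E'
from h import *
plan((.5751,.1722,.0285),15.9)
print("tcp jig",jig(bot.read_state()['tool_pos']))
print("low corner before (expect -100,25)",jig(ray("top",(281.1,276.6),.0666)))
E
```

```text
t 6.28 pos [0.5743 0.1725 0.0287] yaw -164.11 zaxis [-0. -0. -1.] q1,q6 [ 0.25 -1.6 ] F [-0.1  0.8 -1.1] w 0.579 g 52.1
 xyz [-0.0013 -0.0011  0.0003]
  yaw change -180.0 -> roll 1.0000, q6 about 1.58 or -4.78
  yaw change 0.0 -> roll -0.0000, q6 about -1.56 or -1.64
tcp jig [[-16.4   0.5]]
low corner before (expect -100,25) [[-100.9   22.1]]
```

Call:
servo_tool --targets '[{"hand":1,"x":0,"y":0,"z":0.0015,"roll":0},{"hand":1,"x":0,"y":0,"z":0.003,"roll":0},{"hand":1,"x":0,"y":0,"z":0.003,"roll":0},{"hand":1,"x":0,"y":0,"z":0.003,"roll":0}]'

```text
time: 6.62
tool_pos: [0.5748, 0.1726, 0.0279]
tcp_rot: [-0.434, 3.111, 0.0]
wrist_force: [-0.7, -0.0, 2.5]
width: 0.579
grip_force: 52.3
```

The wrist force rose to 2.5 N, so the blank is on the board. Now I'll push, first part of the way.

Call:
servo_tool --targets '[{"hand":1,"x":-0.01,"y":0.001,"z":0,"roll":0},{"hand":1,"x":-0.02,"y":0.001,"z":0,"roll":0},{"hand":1,"x":-0.03,"y":0.001,"z":0,"roll":0},{"hand":1,"x":-0.04,"y":0.001,"z":0,"roll":0},{"hand":1,"x":-0.05,"y":0.001,"z":0,"roll":0},{"hand":1,"x":-0.06,"y":0.001,"z":0,"roll":0},{"hand":1,"x":-0.065,"y":0.001,"z":0,"roll":0},{"hand":1,"x":-0.07,"y":0.001,"z":0,"roll":0},{"hand":1,"x":-0.07,"y":0.001,"z":0,"roll":0},{"hand":1,"x":-0.07,"y":0.001,"z":0,"roll":0}]'

```text
time: 7.45
tool_pos: [0.6067, 0.1821, 0.0279]
tcp_rot: [0.433, -3.108, 0.001]
wrist_force: [-8.9, -2.4, 11.5]
width: 0.58
grip_force: 53.4
```

```bash
python3 - <<'E'
from h import *
s=bot.read_state(); F=s['wrist_force']
plan((.5751,.1722,.0285),15.9)
print("tcp jig",jig(s['tool_pos']),"Fjig",F[:2]@Uj)
E
```

```text
t 7.45 pos [0.6067 0.1821 0.0279] yaw -164.13 zaxis [-0.004 -0.001 -1.   ] q1,q6 [ 0.25 -1.6 ] F [-8.9 -2.4 11.5] w 0.580 g 53.4
 xyz [ 0.0663 -0.0018 -0.0009]
  yaw change -180.0 -> roll 0.9998, q6 about 1.58 or -4.77
  yaw change 0.0 -> roll -0.0002, q6 about -1.56 or -1.63
tcp jig [[17.4  0.9]] Fjig [-9.19942078  0.08457175]
```

Call:
servo_tool --targets '[{"hand":1,"x":0,"y":0,"z":-0.002,"roll":0},{"hand":1,"x":-0.004,"y":0,"z":-0.003,"roll":0},{"hand":1,"x":-0.008,"y":0,"z":-0.003,"roll":0},{"hand":1,"x":-0.012,"y":0,"z":-0.003,"roll":0},{"hand":1,"x":-0.016,"y":0,"z":-0.003,"roll":0},{"hand":1,"x":-0.016,"y":0,"z":-0.003,"roll":0},{"hand":1,"x":-0.016,"y":0,"z":-0.003,"roll":0}]'

```text
time: 8.03
tool_pos: [0.6127, 0.1839, 0.0281]
tcp_rot: [0.432, -3.104, 0.001]
wrist_force: [-9.3, -3.7, 7.6]
width: 0.581
grip_force: 52.9
```

```bash
python3 - <<'E'
from h import *
s=bot.read_state(); F=s['wrist_force']
t=np.array([.0293,0])@Uj.T+[.5902,.1765]
plan((*t,.0279),15.9)
print("tcp jig",jig(s['tool_pos']),"Fjig",F[:2]@Uj)
E
```

```text
t 8.03 pos [0.6127 0.1839 0.0281] yaw -164.14 zaxis [-0.007 -0.002 -1.   ] q1,q6 [ 0.25 -1.59] F [-9.3 -3.7  7.6] w 0.581 g 52.9
 xyz [-0.0113 -0.0018  0.0002]
  yaw change -180.0 -> roll 0.9998, q6 about 1.58 or -4.77
  yaw change 0.0 -> roll -0.0002, q6 about -1.56 or -1.63
tcp jig [[23.7  0.9]] Fjig [-9.94688968 -1.02627281]
```

Call:
servo_tool --targets '[{"hand":1,"x":0,"y":-0.001,"z":-0.002,"roll":0},{"hand":1,"x":-0.004,"y":-0.002,"z":-0.003,"roll":0},{"hand":1,"x":-0.008,"y":-0.002,"z":-0.003,"roll":0},{"hand":1,"x":-0.012,"y":-0.002,"z":-0.003,"roll":0},{"hand":1,"x":-0.013,"y":-0.002,"z":-0.003,"roll":0},{"hand":1,"x":-0.013,"y":-0.002,"z":-0.003,"roll":0},{"hand":1,"x":-0.013,"y":-0.002,"z":-0.003,"roll":0},{"hand":1,"x":-0.013,"y":-0.002,"z":-0.003,"roll":0}]'

```text
time: 8.7
tool_pos: [0.6175, 0.1852, 0.0282]
tcp_rot: [0.432, -3.101, 0.0]
wrist_force: [-11.8, -0.0, 2.6]
width: 0.579
grip_force: 52.5
```

```bash
python3 - <<'E'
from h import *
s=bot.read_state(); F=s['wrist_force']
t=np.array([.0293,0])@Uj.T+[.5902,.1765]
plan((*t,.0279),15.9)
print("tcp jig",jig(s['tool_pos']),"Fjig",F[:2]@Uj)
im=read_camera("scene")[:,:,::-1]
cv2.imwrite("pics/s3.png",cv2.resize(im[225:375,270:420],(600,600),interpolation=cv2.INTER_CUBIC))
E
```

```text
t 8.70 pos [0.6175 0.1852 0.0282] yaw -164.14 zaxis [-0.01  -0.001 -1.   ] q1,q6 [ 0.25 -1.6 ] F [-11.8  -0.    2.6] w 0.579 g 52.5
 xyz [-0.0013 -0.0018  0.0005]
  yaw change -180.0 -> roll 0.9998, q6 about 1.58 or -4.78
  yaw change 0.0 -> roll -0.0002, q6 about -1.56 or -1.63
tcp jig [[28.6  0.9]] Fjig [-11.33061998   3.18038364]
```

View pics/s3.png

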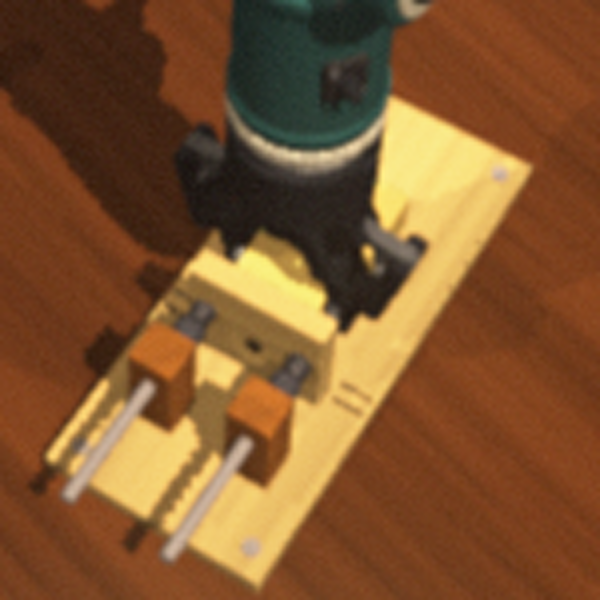

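Call:
servo_tool --targets '[{"hand":1,"x":0,"y":0.0015,"z":0,"roll":0},{"hand":1,"x":0,"y":0.0015,"z":0,"roll":0},{"hand":1,"x":0,"y":0.0015,"z":0,"roll":0},{"hand":1,"x":0,"y":0.0015,"z":0,"roll":0},{"hand":1,"x":0,"y":0.0015,"z":0,"roll":0},{"hand":1,"x":0,"y":0.0015,"z":0,"roll":0},{"hand":1,"x":0,"y":0.0015,"z":0,"roll":0},{"hand":1,"x":0,"y":0.0015,"z":0,"roll":0},{"hand":1,"x":0,"y":0.0015,"z":0,"roll":0},{"hand":1,"x":0,"y":0.0015,"z":0,"roll":0}]'

```text
time: 9.58
tool_pos: [0.6174, 0.1852, 0.0281]
tcp_rot: [0.432, -3.101, 0.001]
wrist_force: [-9.9, -2.8, 2.7]
width: 0.579
grip_force: 52.5
```

```bash
python3 - <<'E'
from h import *
print("pad back bottom corner (expect 70,40)",jig(ray("scene",(349.1,325.1),.012)))
print("pad back top corners",jig(ray("scene",np.array([(185,270),(340,340)])/4+[269.6,224.6],.083)))
print("lines right",jig(ray("scene",np.array([(355,392),(352,405)])/4+[269.6,224.6],.012)))
s=bot.read_state(); print("tcp jig",jig(s['tool_pos']),"Fjig",s['wrist_force'][:2]@Uj,s['wrist_force'][2],s['tool_pos'])
E
```

```text
pad back bottom corner (expect 70,40) [[65.  39.2]]
pad back top corners [[ 71.  -40.8]
 [ 63.3  46.5]]
lines right [[49.3 52.7]
 [56.8 55.2]]
tcp jig [[28.6  0.9]] Fjig [-10.26425477  -0.02417791] 2.6588350395189595 [0.61744997 0.18521386 0.02811704]
```

The push is about 10 N and the pad front stands at about jig x +54 mm. I'll hold for over 2 s.

Call:
servo_tool --targets '[{"hand":1,"x":0,"y":0,"z":0,"roll":0},{"hand":1,"x":0,"y":0,"z":0,"roll":0},{"hand":1,"x":0,"y":0,"z":0,"roll":0},{"hand":1,"x":0,"y":0,"z":0,"roll":0},{"hand":1,"x":0,"y":0,"z":0,"roll":0},{"hand":1,"x":0,"y":0,"z":0,"roll":0},{"hand":1,"x":0,"y":0,"z":0,"roll":0},{"hand":1,"x":0,"y":0,"z":0,"roll":0},{"hand":1,"x":0,"y":0,"z":0,"roll":0},{"hand":1,"x":0,"y":0,"z":0,"roll":0}]'

```text
time: 10.42
tool_pos: [0.6175, 0.1852, 0.0281]
tcp_rot: [0.432, -3.102, 0.001]
wrist_force: [-9.6, -2.5, 3.3]
width: 0.574
grip_force: 52.5
```

Call:
servo_tool --targets '[{"hand":1,"x":0,"y":0,"z":0,"roll":0},{"hand":1,"x":0,"y":0,"z":0,"roll":0},{"hand":1,"x":0,"y":0,"z":0,"roll":0},{"hand":1,"x":0,"y":0,"z":0,"roll":0},{"hand":1,"x":0,"y":0,"z":0,"roll":0},{"hand":1,"x":0,"y":0,"z":0,"roll":0},{"hand":1,"x":0,"y":0,"z":0,"roll":0},{"hand":1,"x":0,"y":0,"z":0,"roll":0},{"hand":1,"x":0,"y":0,"z":0,"roll":0},{"hand":1,"x":0,"y":0,"z":0,"roll":0}]'

```text
time: 11.25
tool_pos: [0.6175, 0.1852, 0.0281]
tcp_rot: [0.432, -3.102, 0.001]
wrist_force: [-10.9, -3.0, 3.7]
width: 0.581
grip_force: 52.5
```

Call:
servo_tool --targets '[{"hand":1,"x":0,"y":0,"z":0,"roll":0},{"hand":1,"x":0,"y":0,"z":0,"roll":0},{"hand":1,"x":0,"y":0,"z":0,"roll":0},{"hand":1,"x":0,"y":0,"z":0,"roll":0},{"hand":1,"x":0,"y":0,"z":0,"roll":0},{"hand":1,"x":0,"y":0,"z":0,"roll":0},{"hand":1,"x":0,"y":0,"z":0,"roll":0},{"hand":1,"x":0,"y":0,"z":0,"roll":0},{"hand":1,"x":0,"y":0,"z":0,"roll":0},{"hand":1,"x":0,"y":0,"z":0,"roll":0}]'

```text
time: 12.08
tool_pos: [0.6175, 0.1852, 0.0281]
tcp_rot: [0.432, -3.102, 0.001]
wrist_force: [-10.2, -3.4, 3.6]
width: 0.577
grip_force: 52.5
```

The pose and force held steady for 2.5 s, so I'm handing in.

```bash
python3 -c "
from workcell import ticket
print(ticket.finish_job())"
```

```text
the job is handed in; nothing more can be done
None
```

I handed the job in with the blank still gripped and its tall end square against the pad, pushing about 10 N by the wrist force, steady for over 2.5 s; the pad's front face stands at about +54 mm by my estimate, between the black lines, but the hand-in returned no verdict.

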